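# Take the paddle mirror out of its quick-release holder for wiping

## Task

The paddle mirror on the sensory shelf needs a wipe. Push back the spring collar of its holder so that the mirror pops loose, draw the mirror out of the socket, and lay it gently, lying flat and face up, wholly inside the wooden tray without dropping it. Leave the other things on the shelf where they are.

Things in the scene. Friction and masses are not known exactly. Their poses are not given: they have to be found in the camera images.
- holder: Fixed quick-release holder of steel on an oak stand. Origin: on the shelf, below the socket mouth. +x points level from the mouth into the socket (roughly away from the robot), +z up. Base plate 12 mm thick, x -30 to 120 mm, 130 mm wide; upright oak pegboard plate behind, x 102 to 120 mm, 170 mm wide, 112 mm tall. Space before the collar and under the mirror is free down to the base plate.
- socket_mouth (a point): Centre of the socket mouth: a level square tube along the holder's x, axis 85 mm above the shelf, 17 mm hole, opening to -x. When freed, a spring in it slowly (0.3 s) pushes the mirror out by 16 mm; there it stays, loose, held up by the last 36 mm of its spigot, and the collar can be let go. With the collar home and the mirror fully in, the mirror cannot be pulled out.
- collar (a joint): Slide of the steel sprung collar round the socket, m: 0 = home (forward), grows along the holder's +x (back, towards the oak plate) to the stop at 0.014. The spring drives it home with 5 N at rest, 10 N fully back (catch friction may add 4 N). The catch frees the mirror at about 0.007; going to the stop is safe. Let go, the collar returns home.
- collar_front (a point): Centre of the collar's front face, on the socket axis, at holder x = 0 when home. The front is a ring flange, 56 mm outside, 38 mm opening, 8 mm thick; fingers can stand before it (holder -x side), either side of or above the mirror's handle, and push it back. Behind the flange the collar is 45 mm in diameter, to 36 mm from the front.
- mirror: Loose paddle mirror, 64 to 100 g, 182 mm long. Origin: middle of the handle, on the spigot axis. +x points from handle to spigot (into the socket), the mirror face looks to +z. Maple handle block x -30 to 30 mm, 18 mm wide (y), z -8 to 18 mm: grip it across y from above. Starts locked, level to 2 degrees, origin 38 mm before the mouth. Lying flat it rests on z = -8 mm.
- mirror_disc (a point): Centre of the round stainless mirror disc: 64 mm diameter, 4 mm thick, at mirror x -60 mm, z -8 to -4 mm.
- mirror_tip (a point): Centre of the inner end of the square 16 mm steel spigot, which spans mirror x 30 to 90 mm (this point at 90 mm), notched in both sides near its end for the catch.
- tray: Fixed open dark wooden tray, 250 mm (x) by 150 mm (y) outside, 15 mm high, walls and floor 6 mm. Origin: centre of its underside, on the shelf; z up.
- dome: Bystander: grey silicone squeeze dome, 56 mm wide, 32 mm high; origin under its centre.
- pop_tube: Bystander: purple corrugated plastic pop tube lying along its x, 93 mm long, 30 mm high; origin under its centre.
- marble_dish: Bystander: white dish 64 mm wide, 16 mm high, with a glass marble fixed in it (27 mm high in all); origin under its centre.
Things that resemble listed ones, but are neither listed nor needed, are in the scene too. Of the things that look like the mirror, the smaller one is meant. Of the things that look like the holder, the largest one is meant.

How it is judged:
By the outcome, as a careful person would: the job done as asked, in the order asked, and still so for the second after the job is handed in, with the robot touching nothing.
It also fails if it takes over 51 s, if anything falls off the work surface, if the arm or the gripper's body presses on something with over 40 N, if the wrist force passes 120 N, or if a joint passes its speed limit or range.

## Robot

A 6-joint arm with a two-finger parallel gripper is mounted at the origin on the work surface. World frame = base frame: x ahead of the robot, y to its left, z up, the work surface at z = 0. Lengths are in m, angles in rad, forces in N, time in s.
With the tool pointing down it reaches from about 0.425 to 0.925 m from the base axis. Payload 12.5 kg.
Tool frame: the origin (TCP) lies midway between the tips of the shut fingers; the grasp point (between the pads) lies behind it (ctrl.hold_point_z is the x of the grasp point in the tool frame, in m); x points along the fingers, y is the direction in which the jaws open and shut, and the axes are right-handed (so a half turn about x gives the same grasp; the last joint's range is limited). The gripper opens to 85 mm and grips with 20 to 120 N. Pads are 22 mm wide; open, the fingers measure 114 mm over their backs; the gripper's body (76 mm by 85 mm) begins 54 mm behind the grasp point. The pads swing forward as they close: fully open they stand 13 mm farther back than shut.
Start: joints at [-1.336, 0.491, 1.559, -0, 1.092, -0.106], TCP at [0.209, -0.589, 0.231] pointing down, gripper open.
Joint ranges: [-3.1, 3.1], [-0.84, 2.19], [0.05, 2.79], [-1.13, 4.28], [0.06, 2.93], [-2.69, 2.69]. Speed limits (rad/s): [2.22, 2.22, 2.79, 3.14, 3.14, 3.14].

## Interface

Orientations are given as a unit quaternion [x, y, z, w].
In Python, from rig import state, eyes, job, ctrl gives the robot as it stands.
- The arm moves only by the tool send_rows, never from a script. Its argument "series" is a list of rows, each a list of 5 numbers: the shift along the tool's x, y, z in mm, then the turn about the tool's x in degrees, then the finger opening in mm, from 0 to 85.4. In form: [[dx, dy, dz, yaw, grip], ...]. A call has 1 to 8 rows; each row is the pose to reach, as a shift and turn from the pose measured when the call began, along the tool's axes at that moment; what a row does not reach only later rows make up. A row lasts 1/10 s, in which the tool goes at most 50 mm and 8.59 degrees, less where a joint would pass 70% of its speed; a pose out of reach is approached as far as the arm can. A call with a gripper value outside its range is refused whole. The fingers move at their own pace and stop on an object; "squeeze" is the grip in N (left out, the last holds). Time passes only in rows, so rows that repeat a pose let the fingers close. It gives the time, the measured TCP pose, the force and the opening at its end, in the units of the state.
- state(): the state, without advancing time (a new reading comes with each control period).
- eyes.snapshot(name): name is "side" or "top" or "wrist"; returns (picture, depth): 384x512x3 uint8, red, green, blue; 384x512 float32, m along the optical axis (not along the pixel's ray), 0 where there is no reading.
- eyes.camera_model(name): a dict with "fx", "fy", "cx", "cy" (pixels), "xyz" and "rotation" of the camera in the world. Camera axes: x right, y up, looking along -z (the intrinsics and any distortion apply to the point x, -y, -z); pixel columns grow to the right and rows downward; lengths in m; the calibration is good to about 2 mm. The wrist camera is an equidistant fisheye: a pixel r from the principal point sees the ray r / f radians off the axis. A picture is of the moment at which its call begins: read the wrist's pose just before it. camera_model takes no time and is no camera call; for the wrist camera it gives the pose at the moment of the call.
- job.sign_off(): hands the job in, once; it reports no verdict.
The state is a dict: "time_s": time; "joint_positions": joint angles; "joint_vel": joint speeds; "joint_efforts": joint torques, N m; "tcp_pos": TCP position; "tool_rot": TCP orientation; "wrist_force": force on the tool from outside, world axes, zero at the start; "torque": the same for the moment, N m; "width": finger opening in m.
Only numpy, scipy, OpenCV 4.12 (cv2) and the standard library are available. Lean on these libraries where they do the work, as an engineer would, in place of code of your own. Each camera call takes 0.05 s, during which the arm holds its last target.

## Working session

There is one attempt and no reset: what is moved stays moved. The work goes in short steps, Python scripts to look and compute and a tool call to move; the robot and the scene stay as the last step left them, time stands still between calls to the robot, and variables do not carry over. Pictures are saved under pics/ and viewed, and the job is handed in when it is done.

Besides the shell and the picture viewer there is one more tool, called after "Call:" by a JSON object that holds its "name" and its "arguments". send_rows: Moves the arm, as the interface text tells. Its arguments: {"type":"object","properties":{"series":{"type":"array"},"squeeze":{"type":"number"}},"required":["series"]}

```bash
ls; mkdir -p pics; python3 - <<'E'
from rig import state, eyes, job, ctrl
import cv2
s=state(); print({k:s[k] for k in ('time_s','tcp_pos','tool_rot','width')}, ctrl.hold_point_z)
for n in ('side','top','wrist'):
    m=eyes.camera_model(n); p,d=eyes.snapshot(n); print(n,m)
    cv2.imwrite(f'pics/{n}0.png',cv2.cvtColor(p,cv2.COLOR_RGB2BGR))
    import numpy as np; np.save(f'pics/{n}0_d.npy',d)
E
```

```text
pics
{'time_s': 0.0, 'tcp_pos': array([ 0.20887056, -0.58881825,  0.23070207]), 'tool_rot': array([-0.69684009, -0.12032158,  0.69689202, -0.11949111]), 'width': 0.08512198749569125} -0.0187
side {'fx': 425.7175516430996, 'fy': 425.7175516430996, 'cx': 255.69797575561512, 'cy': 196.29936751578046, 'xyz': array([ 0.49284777, -0.90368441,  0.64572344]), 'rotation': array([ 0.50851048, -0.0123885 , -0.0298454 ,  0.86044923])}
top {'fx': 445.2712079042233, 'fy': 445.2712079042233, 'cx': 260.5178967719984, 'cy': 194.37890042083967, 'xyz': array([0.43180087, 0.09370194, 1.4247691 ]), 'rotation': array([ 0.03787118, -0.04273278, -0.70302155,  0.70887261])}
wrist {'fx': 297.3186396354542, 'fy': 297.3186396354542, 'cx': 257.7495850344931, 'cy': 195.47974032552972, 'xyz': array([ 0.27576566, -0.56570945,  0.3736562 ]), 'rotation': array([-0.11572644,  0.08223483, -0.57076784,  0.80874526])}
```

View pics/side0.png

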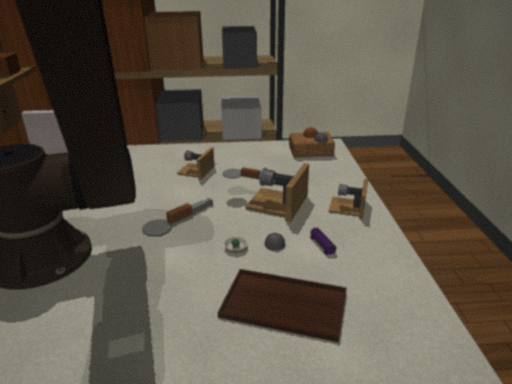

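View pics/top0.png

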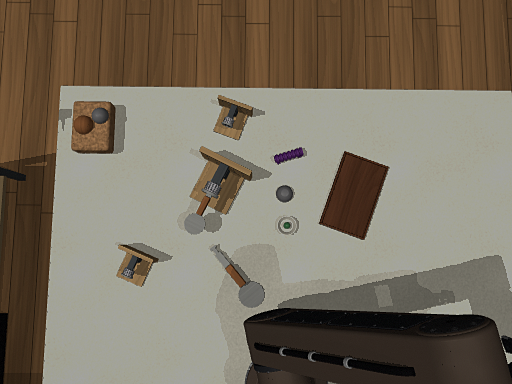

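View pics/wrist0.png

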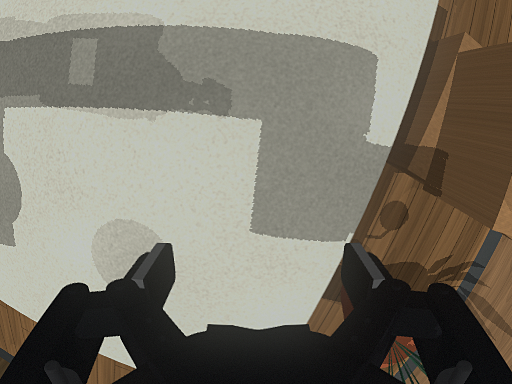

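Side view: the large holder is at about (285,190), with a mirror in it at (230,175). A loose, larger mirror lies at (180,215) and the tray is at (285,303). In the top view the holder is at (222,180), the mirror disc at (194,223) and the tray at (354,195). Next I'll measure these.

```bash
cat > h.py <<'E'
import numpy as np, cv2
from scipy.spatial.transform import Rotation as R
from rig import state, eyes, job, ctrl
def ray(m,u,v):
    u=np.asarray(u,float);v=np.asarray(v,float)
    d=np.stack([(u-m['cx'])/m['fx'],-(v-m['cy'])/m['fy'],-np.ones_like(u)],-1)
    return R.from_quat(m['rotation']).apply(d.reshape(-1,3)).reshape(d.shape)
def onplane(m,u,v,z):
    d=ray(m,u,v); t=(z-m['xyz'][2])/d[...,2]; return m['xyz']+t[...,None]*d
def cloud(m,D):
    v,u=np.mgrid[:D.shape[0],:D.shape[1]]
    return m['xyz']+ray(m,u,v)*D[...,None]
def proj(m,p):
    q=R.from_quat(m['rotation']).inv().apply(np.atleast_2d(p)-m['xyz'])
    return np.stack([m['cx']-m['fx']*q[:,0]/q[:,2]*1, m['cy']+m['fy']*q[:,1]/q[:,2]],-1)
E
python3 - <<'E'
from h import *
for n in ('top','side'):
    im=cv2.imread(f'pics/{n}0.png')
    x0,y0,w,h=(170,130,230,170) if n=='top' else (130,130,250,210)
    c=cv2.resize(im[y0:y0+h,x0:x0+w],None,fx=3.2 if n=='top' else 2.8,fy=3.2 if n=='top' else 2.8,interpolation=cv2.INTER_CUBIC)
    cv2.imwrite(f'pics/{n}0z.png',c)
m=eyes.camera_model('top');D=np.load('pics/top0_d.npy');P=cloud(m,D)
print('table z',P[320,100],P[150,330])
# tray
im=cv2.imread('pics/top0.png').astype(int)
b,g,r=im[...,0],im[...,1],im[...,2]
mk=((r<110)&(r>g+15)).astype(np.uint8); mk[:, :312]=0;mk[:,400:]=0;mk[:140]=0;mk[250:]=0
c=max(cv2.findContours(mk,0,1)[0],key=cv2.contourArea)
pts=onplane(m,c[:,0,0],c[:,0,1],0.015)[:,:2]
print('tray',cv2.minAreaRect((pts*1000).astype(np.float32)))
# high points in holder region
Z=P[...,2]
reg=np.zeros_like(Z,bool);reg[135:245,175:260]=1
for lo,hi in((.1,.13),(.07,.1),(0.03,0.07)):
    k=reg&(Z>lo)&(Z<hi)
    q=P[k]; print(lo,k.sum(),q.mean(0),cv2.minAreaRect((q[:,:2]*1000).astype(np.float32)))
np.set_printoptions(precision=0,suppress=True,linewidth=250)
print((Z[145:240:2,180:256:2]*1000).astype(int))
E
```

```text
table z [ 1.97207361e-01  5.81003889e-01 -1.38806361e-04] [ 0.74310978 -0.14124534 -0.00178644]
tray ((595.6697387695312, -212.8649444580078), (149.83465576171875, 248.65138244628906), 70.26734161376953)
0.1 612 [0.64329541 0.21135698 0.10800172] ((607.4205322265625, 230.00375366210938), (168.8375701904297, 187.34573364257812), 63.27556228637695)
0.07 720 [0.56316376 0.24952776 0.08622989] ((571.1434326171875, 236.97714233398438), (167.65106201171875, 237.4054412841797), 67.75505828857422)
0.03 96 [0.66655337 0.19130389 0.05107541] ((631.058837890625, 213.44943237304688), (168.5853729248047, 108.11105346679688), 67.84628295898438)
[[  0   0   5 ...  -2  -5  -3]
 [  2  -3  -4 ...  -1   3   1]
 [ -2   1   1 ...   1   3   0]
 ...
 [ -3   6   4 ...  -1  -3   0]
 [ -1  -5  -3 ...  -5   4   3]
 [  0  -5   1 ...  -3 -10   4]]
```

View pics/top0z.png

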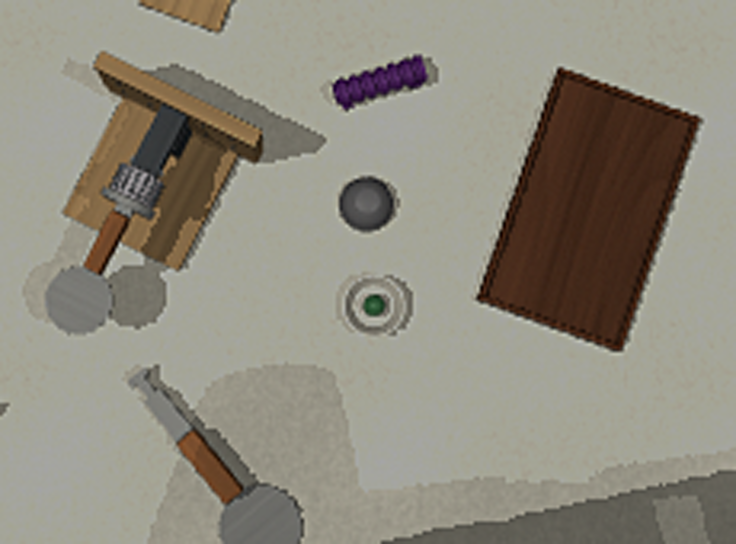

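View pics/side0z.png

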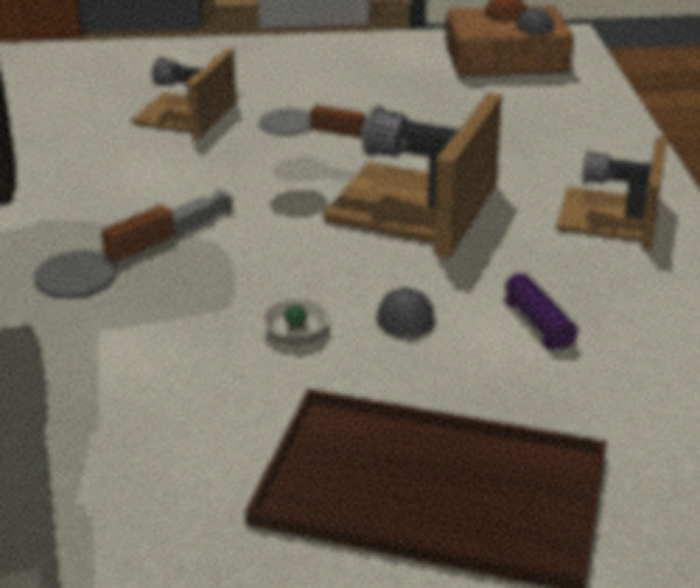

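```bash
python3 - <<'E'
from h import *
m=eyes.camera_model('top');D=np.load('pics/top0_d.npy');P=cloud(m,D);Z=P[...,2]
im=cv2.imread('pics/top0.png'); hsv=cv2.cvtColor(im,cv2.COLOR_BGR2HSV).astype(int)
b,g,r=[im[...,i].astype(int) for i in range(3)]
V,U=np.mgrid[:384,:512]
def rep(name,k,z):
    k=k.astype(np.uint8)
    n,l,st,c=cv2.connectedComponentsWithStats(k); i=1+np.argmax(st[1:,4]); k=l==i
    q=onplane(m,U[k],V[k],z)[:,:2]*1000
    print(name,k.sum(),'mean',q.mean(0),cv2.minAreaRect(q.astype(np.float32)),'zmed',np.median(Z[k]))
    w,v=np.linalg.eigh(np.cov(q.T)); a=v[:,1]; print('   pca ang',np.degrees(np.arctan2(a[1],a[0]))%180)
reg=(V>190)&(V<222)&(U>190)&(U<215)
print(im[205,203],im[223,194],im[160,225],im[155,215])
rep('handle',reg&(r>g+30),0.103)
reg=(V>205)&(V<240)&(U>180)&(U<206)
rep('disc',reg&(Z>0.055)&(Z<.1)&(abs(r-g)<15),0.081)
reg=(V>140)&(V<185)&(U>195)&(U<256)
rep('board',reg&(r>g+15)&(Z>.09),0.112)
reg=(V>165)&(V<200)&(U>195)&(U<225)
rep('collar',reg&(abs(r-g)<15)&(Z>.07),0.1)
ms=eyes.camera_model('side');ims=cv2.imread('pics/side0.png')
E
```

```text
[ 42  69 108] [113 119 120] [ 73 109 136] [ 74 111 138]
handle 105 mean [550.04964693 258.20692156] ((549.4022827148438, 257.9272766113281), (16.099063873291016, 55.853294372558594), 64.64861297607422) zmed 0.10210066550792085
   pca ang 153.92232996778696
disc 349 mean [495.64900121 284.07152256] ((495.3297119140625, 284.1994323730469), (61.452327728271484, 62.31597900390625), 9.272359848022461) zmed 0.0796704366765213
   pca ang 115.11441800662698
board 327 mean [683.21863276 192.17214055] ((683.3883056640625, 192.51026916503906), (168.28842163085938, 16.24448585510254), 63.67631530761719) zmed 0.11134188549902335
   pca ang 63.703392382032234
collar 394 mean [616.52889344 223.33177553] ((619.8098754882812, 215.84030151367188), (53.317596435546875, 103.29346466064453), 55.751304626464844) zmed 0.09918079476879826
   pca ang 155.6099585477682
```

```bash
cat >> h.py <<'E'
a=np.radians(-26.3); AX=np.array([np.cos(a),np.sin(a),0]); AY=np.array([-AX[1],AX[0],0])
HO=np.array([.5838,.2414,0]); M0=HO-0.038*AX
TR=np.array([.5957,-.2129,0])
def to(target, yawdir=None):
    """shift in tool mm to bring TCP to target; turn (deg about tool x) so that tool y goes along yawdir(deg, mod 180)"""
    s=state(); T=R.from_quat(s['tool_rot']); d=T.inv().apply(np.array(target)-s['tcp_pos'])*1000
    ty=T.apply([0,1,0]); yd=np.degrees(np.arctan2(ty[1],ty[0]))
    print('t',round(s['time_s'],2),'tcp',s['tcp_pos'].round(4),'tooly',round(yd,2),'toolx',T.apply([1,0,0]).round(3),'F',np.round(s['wrist_force'],1),'w',round(s['width'],4))
    print('q6',s['joint_positions'].round(3))
    out='shift '+str(d.round(1))
    if yawdir is not None:
        dy=(yawdir-yd+90)%180-90; out+=f' world yaw {dy:.1f} -> turn {-dy:.1f} (tool x down)'
    print(out)
def hold(x,y,z): return HO+x*AX+y*AY+[0,0,z]
E
python3 - <<'E'
from h import *
to([.50,-.30,.25],63.7)
to(hold(-.04,0,.2),63.7)
print(hold(-.04,0,.2))
E
```

```text
t 0.15 tcp [ 0.2089 -0.5889  0.2309] tooly -70.47 toolx [-0.     0.001 -1.   ] F [ 0.   0.2 -1.1] w 0.0858
q6 [-1.336  0.491  1.559  0.     1.092 -0.106]
shift [ -18.9 -175.  -370.9] world yaw -45.8 -> turn 45.8 (tool x down)
t 0.15 tcp [ 0.2089 -0.5889  0.2309] tooly -70.47 toolx [-0.     0.001 -1.   ] F [ 0.   0.2 -1.1] w 0.0858
q6 [-1.336  0.491  1.559  0.     1.092 -0.106]
shift [  31.5 -685.9 -603. ] world yaw -45.8 -> turn 45.8 (tool x down)
[0.54794054 0.25912285 0.2       ]
```

Call:
{"name": "send_rows", "arguments": {"series": [[-3,-22,-46,-8,85],[-6,-44,-92,-16,85],[-9,-66,-138,-24,85],[-12,-88,-185,-32,85],[-15,-110,-231,-40,85],[-18,-132,-277,-48,85],[-19,-154,-323,-56,85],[-20,-175,-370,-64,85]]}}

```text
time_s: 0.95
tcp_pos: [0.4931, -0.3054, 0.251]
tool_rot: [0.526, 0.473, -0.526, 0.472]
wrist_force: [1.3, -1.8, -0.3]
width: 0.0852
```

```bash
python3 - <<'E'
from h import *
to(hold(-.05,0,.22),63.7)
E
```

```text
t 0.95 tcp [ 0.4931 -0.3054  0.251 ] tooly -6.15 toolx [-0.     0.001 -1.   ] F [ 1.3 -1.8 -0.3] w 0.0852
q6 [-6.690e-01  4.080e-01  1.647e+00  1.000e-03  1.088e+00 -5.620e-01]
shift [  31.4  -15.3 -570.6] world yaw 69.8 -> turn -69.8 (tool x down)
```

Call:
{"name": "send_rows", "arguments": {"series": [[0,0,-48,-8,50],[0,-2,-96,-16,50],[5,-4,-144,-24,50],[10,-6,-192,-32,40],[15,-8,-240,-40,34],[20,-9,-288,-48,32],[25,-10,-336,-56,32],[28,-11,-384,-64,32]]}}

```text
time_s: 1.75
tcp_pos: [0.5229, 0.0795, 0.2229]
tool_rot: [0.194, 0.68, -0.194, 0.68]
wrist_force: [1.7, -0.5, -1.3]
width: 0.0321
```

```bash
python3 - <<'E'
from h import *
to(hold(-.05,0,.22),63.7)
E
```

```text
t 1.75 tcp [0.5229 0.0795 0.2229] tooly 58.18 toolx [-0.001  0.001 -1.   ] F [ 1.7 -0.5 -1.3] w 0.0321
q6 [ 2.600e-02  3.650e-01  1.803e+00  1.000e-03  9.740e-01 -9.900e-01]
shift [  3.  164.8 -83.4] world yaw 5.5 -> turn -5.5 (tool x down)
```

Call:
{"name": "send_rows", "arguments": {"series": [[1,44,-22,-3,32],[2,88,-44,-6,32],[3,130,-66,-5.5,32],[3,165,-83,-5.5,32],[3,165,-83,-5.5,32]]}}

```text
time_s: 2.25
tcp_pos: [0.5391, 0.2675, 0.2195]
tool_rot: [0.16, 0.689, -0.159, 0.689]
wrist_force: [-0.3, 0.1, -0.3]
width: 0.0318
```

```bash
python3 - <<'E'
from h import *
to(hold(-.035,0,.062),63.7)
for n in ('wrist','top','side'):
    m=eyes.camera_model(n);p,d=eyes.snapshot(n);p=cv2.cvtColor(p,cv2.COLOR_RGB2BGR)
    np.save(f'pics/{n}1_d.npy',d); cv2.imwrite(f'pics/{n}1.png',p)
E
```

```text
t 2.25 tcp [0.5391 0.2675 0.2195] tooly 63.91 toolx [-0.001  0.001 -1.   ] F [-0.3  0.1 -0.3] w 0.0318
q6 [ 0.35   0.47   1.632  0.002  1.04  -0.766]
shift [157.5  -3.8  16.8] world yaw -0.2 -> turn 0.2 (tool x down)
```

View pics/wrist1.png

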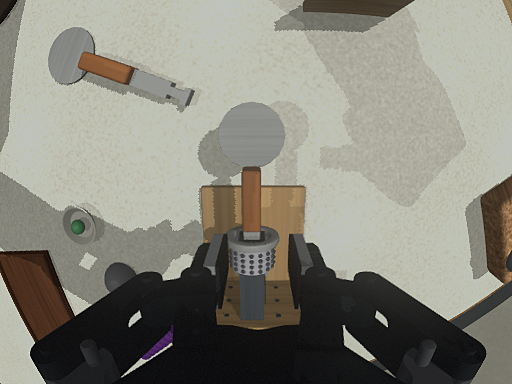

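View pics/side1.png

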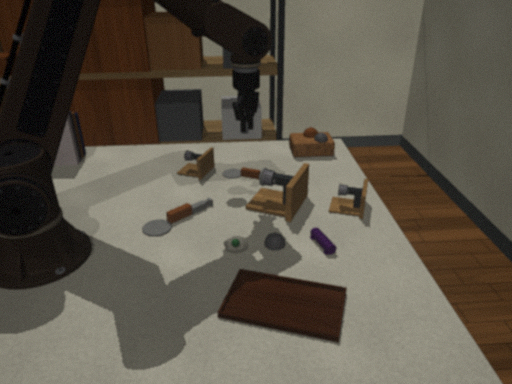

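```bash
cat >> h.py <<'E'
def fray(m,u,v):
    x=(np.asarray(u,float)-m['cx'])/m['fx'];y=(np.asarray(v,float)-m['cy'])/m['fy'];r=np.hypot(x,y)
    s=np.where(r>1e-9,np.sin(r)/np.maximum(r,1e-9),1)
    d=np.stack([x*s,-y*s,-np.cos(r)],-1); return R.from_quat(m['rotation']).apply(d)
def wplane(m,u,v,z):
    d=fray(m,u,v); t=(z-m['xyz'][2])/d[...,2]; return m['xyz']+t[...,None]*d
def inH(p): q=np.asarray(p)-HO; return np.stack([q@AX,q@AY,q[...,2]],-1)*1000
E
python3 - <<'E'
from h import *
m=eyes.camera_model('wrist');im=cv2.imread('pics/wrist1.png')
b,g,r=[im[...,i].astype(int) for i in range(3)]
V,U=np.mgrid[:384,:512]
def rep(n,k,z):
    n_,l,st,c=cv2.connectedComponentsWithStats(k.astype(np.uint8)); k=l==1+np.argmax(st[1:,4])
    q=inH(wplane(m,U[k],V[k],z)); print(n,k.sum(),q.min(0),q.max(0),np.median(q,0))
print(im[190,251],im[135,251],im[200,215])
rep('handle',(V>160)&(V<245)&(U>235)&(U<268)&(r>g+28)&(r-b>45)&(r<150),.103)
rep('disc',(V>95)&(V<170)&(U>215)&(U<290)&(abs(r-b)<12)&(r>112),.081)
print('flange top edge', inH(wplane(m,np.array([228.,279.,252.]),np.array([238.,238.,228.]),.085)))
E
```

```text
[ 59  88 128] [134 138 135] [ 64  87 104]
handle 1096 [-68.10840375 -15.58800782 103.        ] [-10.33826719   1.06248563 103.        ] [-40.61606365  -7.15789632 103.        ]
disc 3996 [-136.03534313  -41.60174637   81.        ] [-65.60080493  24.64866011  81.        ] [-100.4658228    -9.32971199   81.        ]
flange top edge [[  5.30466499 -31.57544942  85.        ]
 [  5.17322304  20.70594016  85.        ]
 [ -5.97718322  -6.86521489  85.        ]]
```

```bash
cat >> h.py <<'E'
def look(tag):
    m=eyes.camera_model('wrist');s=state();p,d=eyes.snapshot('wrist');im=cv2.cvtColor(p,cv2.COLOR_RGB2BGR);cv2.imwrite(f'pics/{tag}.png',im)
    return m,im,d,s
V,U=np.mgrid[:384,:512]
def rep(m,n,k,z):
    n_,l,st,c=cv2.connectedComponentsWithStats(k.astype(np.uint8)); k=l==1+np.argmax(st[1:,4])
    q=inH(wplane(m,U[k],V[k],z)); print(n,k.sum(),q.min(0).round(1),q.max(0).round(1),np.median(q,0).round(1))
E
python3 - <<'E'
from h import *
m,im,d,s=look('wrist2'); b,g,r=[im[...,i].astype(int) for i in range(3)]
rep(m,'handle',(V>160)&(V<245)&(U>235)&(U<268)&(r>g+28)&(r-b>45)&(r<150),.103)
rep(m,'disc',(V>95)&(V<170)&(U>215)&(U<290)&(abs(r-b)<12)&(r>112),.081)
k=(U>205)&(U<300)&(V>200)&(V<320)
print('tcp in H',inH(s['tcp_pos']), 'cam in H',inH(m['xyz']))
T=R.from_quat(s['tool_rot'])
print('cam in tool', T.inv().apply(m['xyz']-s['tcp_pos']), 'cam fwd,right in tool', T.inv().apply(R.from_quat(m['rotation']).apply([[0,0,-1],[1,0,0]])))
to(hold(-.035,0,.062),63.7)
# depth-based gripper y? finger pads: pixels symmetric around?
E
```

```text
handle 1099 [-69.9 -11.2 103. ] [-12.4   5.6 103. ] [-42.1  -2.7 103. ]
disc 4105 [-136.   -41.5   81. ] [-65.6  28.4  81. ] [-102.3   -6.6   81. ]
tcp in H [-49.67922289  -0.32533177 219.69184425] cam in H [-121.05449908   -1.01289784  362.64665711]
cam in tool [-0.14285904 -0.00073338 -0.07156632] cam fwd,right in tool [[ 9.59704331e-01  5.08954219e-05  2.81011734e-01]
 [ 1.57889900e-04  9.99999728e-01 -7.20336570e-04]]
t 2.45 tcp [0.5393 0.2626 0.2199] tooly 63.64 toolx [-0.001  0.    -1.   ] F [0.2 0.1 0.4] w 0.0322
q6 [ 3.430e-01  4.670e-01  1.636e+00  1.000e-03  1.040e+00 -7.680e-01]
shift [157.8   0.7  14.5] world yaw 0.1 -> turn -0.1 (tool x down)
```

Call:
{"name": "send_rows", "arguments": {"series": [[20,-1,14,0,32],[45,-1,14,0,32],[70,-1,14,0,32],[90,-1,14,0,32],[90,-1,14,0,32]]}}

```text
time_s: 2.95
tcp_pos: [0.5504, 0.2537, 0.1277]
tool_rot: [0.161, 0.69, -0.163, 0.687]
wrist_force: [-0.6, -0.0, 0.1]
width: 0.0316
```

```bash
python3 - <<'E'
from h import *
m,im,d,s=look('wrist3'); b,g,r=[im[...,i].astype(int) for i in range(3)]
to(hold(-.035,0,.064),63.7)
cv2.imwrite('pics/wrist3z.png',cv2.resize(im[100:340,150:370],None,fx=2.5,fy=2.5))
E
```

```text
t 3.0 tcp [0.5512 0.2542 0.1294] tooly 63.55 toolx [-0.003 -0.    -1.   ] F [0.4 0.8 0.2] w 0.032
q6 [ 3.230e-01  5.820e-01  1.705e+00  1.000e-03  8.570e-01 -7.870e-01]
shift [65.4  3.1  0.1] world yaw 0.2 -> turn -0.2 (tool x down)
```

View pics/wrist3z.png

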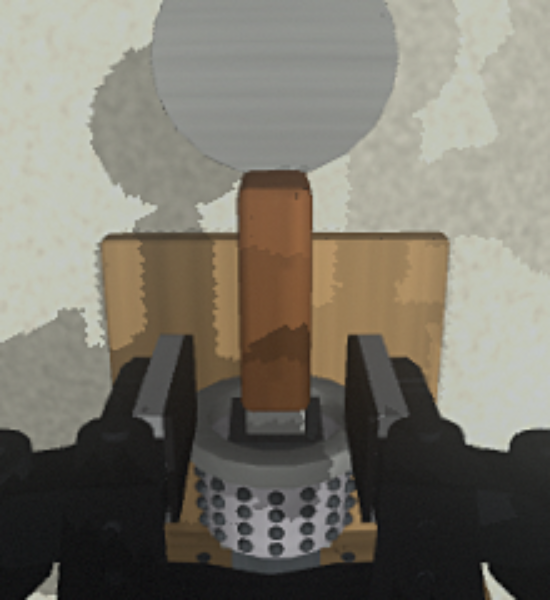

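Call:
{"name": "send_rows", "arguments": {"series": [[0,3,0,0,32],[20,3,0,0,32],[40,3,0,0,32],[60,3,0,0,32],[65,3,0,0,32],[65,3,0,0,32]]}}

```text
time_s: 3.6
tcp_pos: [0.5526, 0.2568, 0.0649]
tool_rot: [0.161, 0.689, -0.162, 0.687]
wrist_force: [-0.0, -0.2, 0.9]
width: 0.0322
```

```bash
python3 - <<'E'
from h import *
m,im,d,s=look('wrist4')
to(hold(.003,0,.064),63.7)
cv2.imwrite('pics/wrist4z.png',cv2.resize(im[100:340,150:370],None,fx=2.5,fy=2.5))
E
```

```text
t 3.65 tcp [0.5529 0.257  0.0655] tooly 63.55 toolx [-0.002  0.    -1.   ] F [-0.1  0.2  1.1] w 0.0323
q6 [ 3.270e-01  6.720e-01  1.742e+00  1.000e-03  7.300e-01 -7.830e-01]
shift [ 1.4 -0.2 37.6] world yaw 0.2 -> turn -0.2 (tool x down)
```

View pics/wrist4z.png

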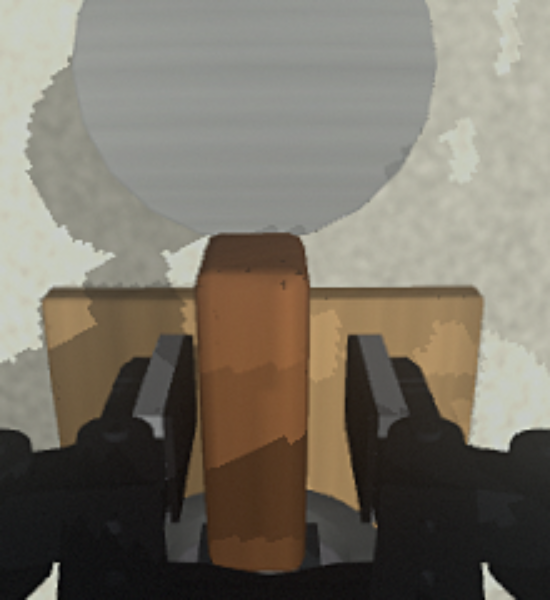

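Call:
{"name": "send_rows", "arguments": {"series": [[1,-2,0,0,32],[1,-2,10,0,32],[1,-2,20,0,32],[1,-2,24,0,32],[1,-2,28,0,32],[1,-2,32,0,32],[1,-2,32,0,32]]}}

```text
time_s: 4.35
tcp_pos: [0.5808, 0.2411, 0.065]
tool_rot: [0.162, 0.689, -0.162, 0.687]
wrist_force: [-7.9, 5.3, 6.9]
width: 0.032
```

```bash
python3 - <<'E'
from h import *
m,im,d,s=look('wrist5')
to(hold(.003,-.002,.064),63.7)
cv2.imwrite('pics/wrist5z.png',cv2.resize(im[100:340,150:370],None,fx=2.5,fy=2.5))
E
```

```text
t 4.4 tcp [0.5806 0.2412 0.065 ] tooly 63.54 toolx [-0.002  0.001 -1.   ] F [-7.2  4.6  7. ] w 0.032
q6 [ 0.288  0.692  1.691  0.002  0.76  -0.822]
shift [ 1.  -0.4  5.8] world yaw 0.2 -> turn -0.2 (tool x down)
```

View pics/wrist5z.png

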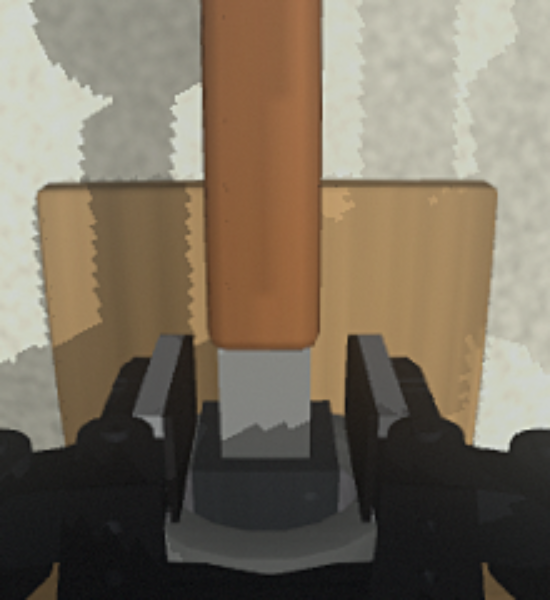

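Call:
{"name": "send_rows", "arguments": {"series": [[0,0,-8,0,32],[0,0,-16,0,32],[-5,0,-24,0,34],[-10,0,-32,0,36],[-15,0,-42,0,36],[-17,0,-51,0,36],[-17,0,-51,0,36]]}}

```text
time_s: 5.1
tcp_pos: [0.5341, 0.2645, 0.0827]
tool_rot: [0.162, 0.689, -0.161, 0.688]
wrist_force: [0.7, -0.2, -1.1]
width: 0.036
```

```bash
python3 - <<'E'
from h import *
m,im,d,s=look('wrist6')
to(hold(-.054,-.002,.082),63.7)
print(inH(s['tcp_pos']))
cv2.imwrite('pics/wrist6z.png',cv2.resize(im[100:340,150:370],None,fx=2.5,fy=2.5))
p,_=eyes.snapshot('side');cv2.imwrite('pics/side6.png',cv2.resize(cv2.cvtColor(p,cv2.COLOR_RGB2BGR)[130:240,200:340],None,fx=5,fy=5))
E
```

```text
t 5.15 tcp [0.5347 0.2643 0.0825] tooly 63.58 toolx [-0.002  0.001 -1.   ] F [ 0.1 -0.1 -0.2] w 0.0362
q6 [ 0.348  0.633  1.767  0.002  0.744 -0.764]
shift [ 0.5 -0.8  0.2] world yaw 0.1 -> turn -0.1 (tool x down)
[-54.80677062  -1.27713553  82.73725233]
```

View pics/wrist6z.png

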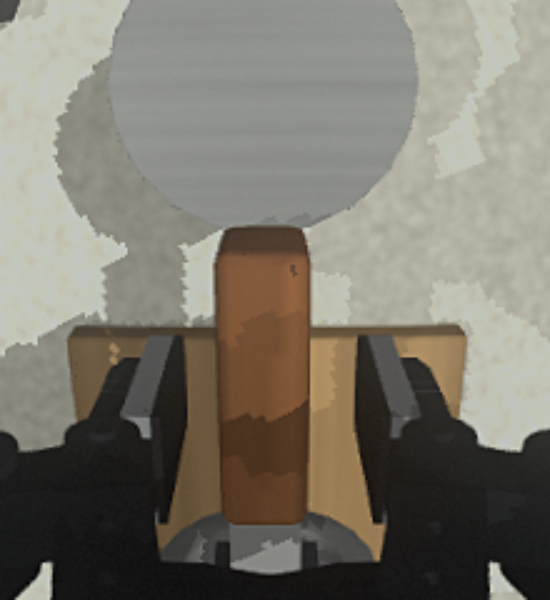

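View pics/side6.png

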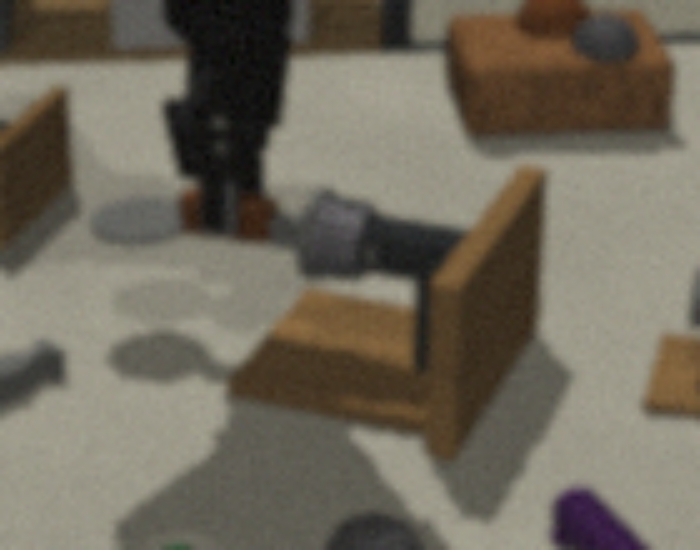

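Call:
{"name": "send_rows", "arguments": {"series": [[0,-1,0,0,30],[0,-1,0,0,24],[0,-1,0,0,18],[0,-1,0,0,14],[0,-1,0,0,14],[0,-1,0,0,14]], "squeeze": 45}}

```text
time_s: 5.8
tcp_pos: [0.5347, 0.2631, 0.0823]
tool_rot: [0.162, 0.689, -0.162, 0.688]
wrist_force: [2.2, -2.4, -0.4]
width: 0.0169
```

```bash
python3 - <<'E'
from h import *
to(hold(-.104,-.002,.082),63.7)
E
```

```text
t 5.8 tcp [0.5347 0.2631 0.0823] tooly 63.56 toolx [-0.002  0.001 -1.   ] F [ 2.2 -2.4 -0.4] w 0.0169
q6 [ 0.346  0.633  1.768  0.002  0.742 -0.765]
shift [  0.4   0.2 -50.4] world yaw 0.1 -> turn -0.1 (tool x down)
```

Call:
{"name": "send_rows", "arguments": {"series": [[0,0,-6,0,14],[0,0,-14,0,14],[0,0,-22,0,14],[0,0,-30,0,14],[0,0,-38,0,14],[0,0,-48,0,14],[0,0,-60,0,14],[0,0,-60,0,14]]}}

```text
time_s: 6.6
tcp_pos: [0.4794, 0.2904, 0.0824]
tool_rot: [0.161, 0.689, -0.161, 0.688]
wrist_force: [-0.0, 0.6, -1.1]
width: 0.017
```

```bash
python3 - <<'E'
from h import *
m,im,d,s=look('wrist7')
to(hold(-.114,-.002,.2),63.7)
cv2.imwrite('pics/wrist7z.png',cv2.resize(im[100:340,150:370],None,fx=2.5,fy=2.5))
p,_=eyes.snapshot('side');cv2.imwrite('pics/side7.png',cv2.resize(cv2.cvtColor(p,cv2.COLOR_RGB2BGR)[130:240,180:320],None,fx=5,fy=5))
E
```

```text
t 6.65 tcp [0.4803 0.2902 0.0825] tooly 63.62 toolx [-0.002  0.001 -1.   ] F [-0.7 -0.1 -1.3] w 0.0168
q6 [ 0.425  0.596  1.856  0.002  0.691 -0.687]
shift [-117.5    0.     0.2] world yaw 0.1 -> turn -0.1 (tool x down)
```

View pics/wrist7z.png

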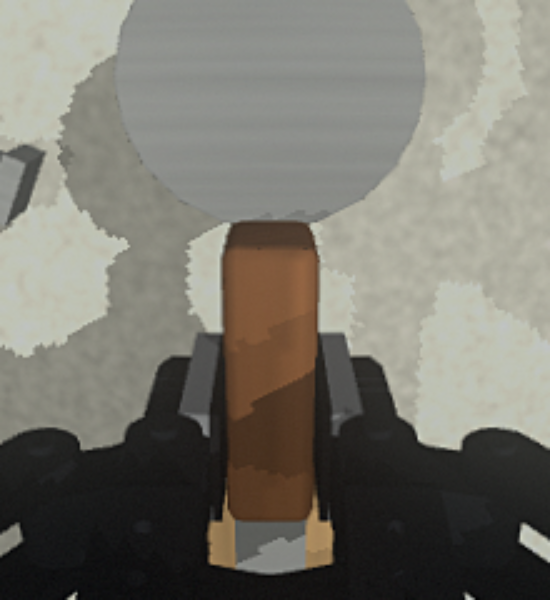

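View pics/side7.png

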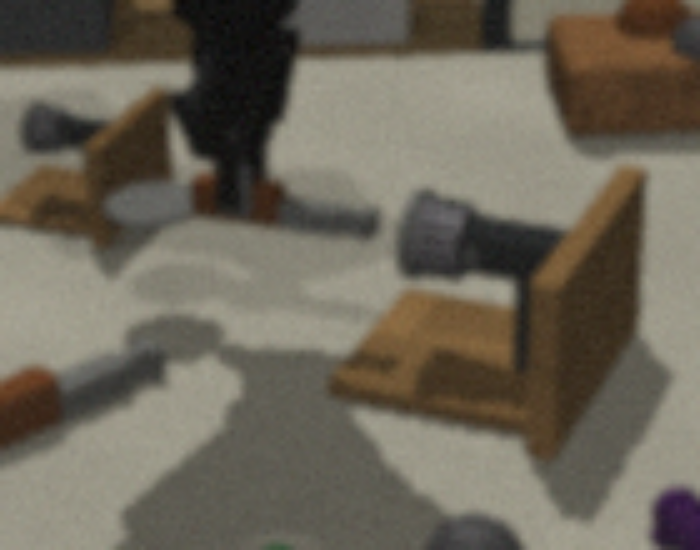

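Call:
{"name": "send_rows", "arguments": {"series": [[-15,0,-5,0,14],[-40,0,-5,0,14],[-70,0,-5,0,14],[-90,0,-5,0,14],[-90,0,-5,0,14]]}}

```text
time_s: 7.2
tcp_pos: [0.4776, 0.2927, 0.1761]
tool_rot: [0.163, 0.687, -0.16, 0.689]
wrist_force: [0.5, -0.0, -1.3]
width: 0.0172
```

```bash
python3 - <<'E'
from h import *
to([TR[0],TR[1],.14],90-19.7)
E
```

```text
t 7.2 tcp [0.4776 0.2927 0.1761] tooly 63.58 toolx [ 0.003  0.003 -1.   ] F [ 0.5 -0.  -1.3] w 0.0172
q6 [ 0.431  0.462  1.785  0.002  0.89  -0.68 ]
shift [  34.9 -400.4  330.7] world yaw 6.7 -> turn -6.7 (tool x down)
```

Call:
{"name": "send_rows", "arguments": {"series": [[0,-15,12,0,14],[0,-42,35,0,14],[0,-72,60,0,14],[0,-102,85,0,14],[0,-132,110,-1,14],[0,-162,134,-2,14],[0,-190,157,-3,14],[0,-210,174,-3,14]]}}

```text
time_s: 8.0
tcp_pos: [0.54, 0.025, 0.1751]
tool_rot: [0.145, 0.692, -0.143, 0.693]
wrist_force: [0.3, 1.0, -0.2]
width: 0.0168
```

```bash
python3 - <<'E'
from h import *
to([TR[0],TR[1],.14],90-19.7)
E
```

```text
t 8.0 tcp [0.54   0.025  0.1751] tooly 66.53 toolx [ 0.003  0.003 -1.   ] F [ 0.3  1.  -0.2] w 0.0168
q6 [-0.078  0.438  1.832  0.004  0.868 -1.242]
shift [  34.5 -196.2  145.8] world yaw 3.8 -> turn -3.8 (tool x down)
```

Call:
{"name": "send_rows", "arguments": {"series": [[0,-20,15,0,14],[0,-50,37,-1,14],[5,-82,61,-2,14],[10,-114,85,-3,14],[20,-146,108,-4,14],[30,-174,129,-4,14],[35,-192,143,-4,14],[35,-196,146,-4,14]]}}

```text
time_s: 8.8
tcp_pos: [0.5958, -0.2147, 0.1383]
tool_rot: [0.122, 0.697, -0.119, 0.697]
wrist_force: [-0.2, -0.6, -0.5]
width: 0.0173
```

```bash
python3 - <<'E'
from h import *
m,im,d,s=look('wrist8')
to([TR[0],TR[1],.012],90-19.7)
for n in('side','top'):
    p,_=eyes.snapshot(n);p=cv2.cvtColor(p,cv2.COLOR_RGB2BGR)
    cv2.imwrite(f'pics/{n}8.png',cv2.resize(p[160:360,200:400],None,fx=3,fy=3) if n=='side' else cv2.resize(p[100:300,250:450],None,fx=3,fy=3))
E
```

```text
t 8.85 tcp [ 0.5958 -0.214   0.1389] tooly 70.43 toolx [ 0.002  0.004 -1.   ] F [-0.3  0.6 -1.9] w 0.0169
q6 [-0.451  0.601  1.632  0.005  0.909 -1.683]
shift [126.9   0.5  -0.6] world yaw -0.1 -> turn 0.1 (tool x down)
```

View pics/wrist8.png

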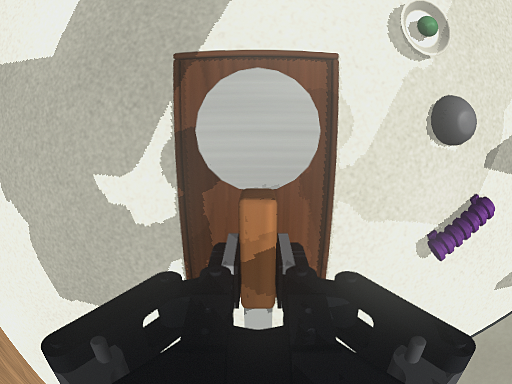

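View pics/side8.png

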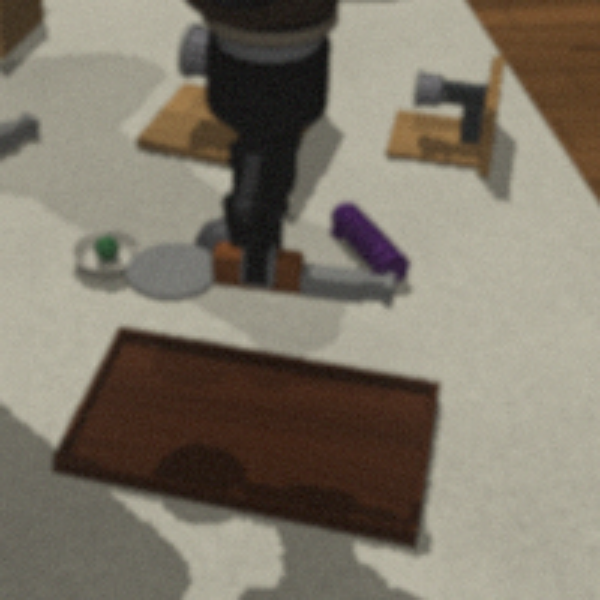

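Call:
{"name": "send_rows", "arguments": {"series": [[15,0,0,0,14],[40,0,0,0,14],[65,0,0,0,14],[88,0,0,0,14],[104,0,0,0,14],[112,0,0,0,14],[116,0,0,0,14],[116,0,0,0,14]]}}

```text
time_s: 9.75
tcp_pos: [0.5962, -0.2114, 0.0237]
tool_rot: [0.121, 0.696, -0.118, 0.698]
wrist_force: [0.1, -0.3, -1.0]
width: 0.0171
```

```bash
python3 - <<'E'
from h import *
m,im,d,s=look('wrist9')
to([TR[0],TR[1],.012],90-19.7)
for n in('side',):
    p,_=eyes.snapshot(n);p=cv2.cvtColor(p,cv2.COLOR_RGB2BGR)
    cv2.imwrite(f'pics/{n}9.png',cv2.resize(p[230:350,200:360],None,fx=5,fy=5,interpolation=2))
E
```

```text
t 9.8 tcp [ 0.5964 -0.2116  0.0242] tooly 70.55 toolx [ 0.003  0.003 -1.   ] F [-0.4 -0.3 -0.8] w 0.017
q6 [-0.447  0.754  1.701  0.007  0.685 -1.683]
shift [12.2 -1.5 -0.2] world yaw -0.2 -> turn 0.2 (tool x down)
```

View pics/side9.png

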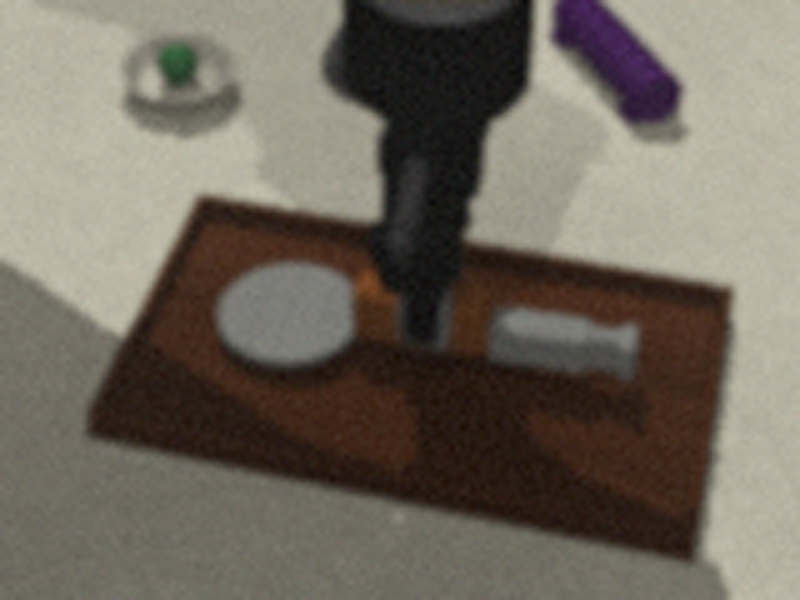

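View pics/wrist9.png

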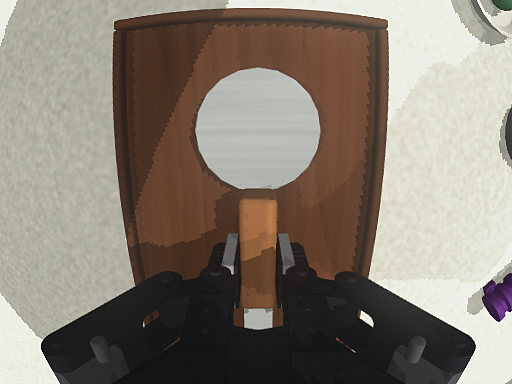

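Wrist and side views: the mirror is level and well inside the tray walls, about 12 mm above the floor. I'll lower it slowly and watch the force.

Call:
{"name": "send_rows", "arguments": {"series": [[2,0,0,0,14],[4,0,0,0,14],[6,0,0,0,14],[8,0,0,0,14],[9,0,0,0,14],[9,0,0,0,14],[9,0,0,0,14]]}}

```text
time_s: 10.55
tcp_pos: [0.5971, -0.212, 0.0159]
tool_rot: [0.121, 0.695, -0.118, 0.699]
wrist_force: [4.5, -1.5, 4.8]
width: 0.017
```

```bash
python3 - <<'E'
from h import *
s=state();print(s['torque'].round(2))
to([TR[0],TR[1],.012],90-19.7)
m=eyes.camera_model('top')
for n in('side','top'):
    p,_=eyes.snapshot(n);p=cv2.cvtColor(p,cv2.COLOR_RGB2BGR)
    c=p[245:340,210:360] if n=='side' else p[130:260,300:410]
    cv2.imwrite(f'pics/{n}10.png',cv2.resize(c,None,fx=5,fy=5,interpolation=2))
E
```

```text
[-0.16 -0.21  0.03]
t 10.55 tcp [ 0.5971 -0.212   0.0159] tooly 70.54 toolx [ 0.005  0.002 -1.   ] F [ 4.5 -1.5  4.8] w 0.017
q6 [-0.447  0.766  1.703  0.007  0.669 -1.684]
shift [ 3.9 -1.3 -1. ] world yaw -0.2 -> turn 0.2 (tool x down)
```

View pics/side10.png

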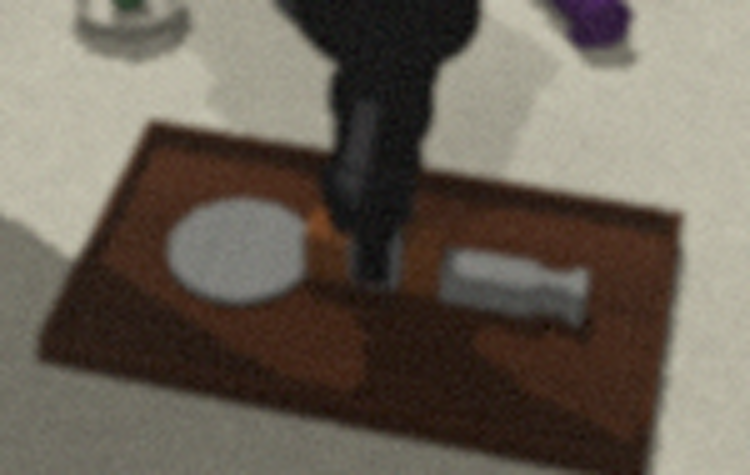

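Call:
{"name": "send_rows", "arguments": {"series": [[1,0,0,0,14],[1,0,0,0,14],[2,0,0,0,14],[2,0,0,0,14],[2,0,0,0,14]]}}

```text
time_s: 11.15
tcp_pos: [0.5974, -0.2121, 0.0142]
tool_rot: [0.121, 0.695, -0.119, 0.699]
wrist_force: [3.7, -1.3, 7.0]
width: 0.0167
```

```bash
python3 - <<'E'
from h import *
s=state();print(s['torque'].round(2))
to([TR[0],TR[1],.012],90-19.7)
E
```

```text
[-0.14 -0.15  0.01]
t 11.15 tcp [ 0.5974 -0.2121  0.0142] tooly 70.54 toolx [ 0.006  0.002 -1.   ] F [ 3.7 -1.3  7. ] w 0.0167
q6 [-0.447  0.769  1.703  0.007  0.665 -1.684]
shift [ 2.2 -1.3 -1.3] world yaw -0.2 -> turn 0.2 (tool x down)
```

Call:
{"name": "send_rows", "arguments": {"series": [[1,0,0,0,14],[1,0,0,0,14],[2,0,0,0,14],[2,0,0,0,14],[2,0,0,0,14]]}}

```text
time_s: 11.65
tcp_pos: [0.5975, -0.2121, 0.014]
tool_rot: [0.12, 0.695, -0.119, 0.699]
wrist_force: [-3.6, 1.2, 23.0]
width: 0.0172
```

```bash
python3 - <<'E'
from h import *
s=state();print(s['torque'].round(2))
to([TR[0],TR[1],.012],90-19.7)
m,im,d,s=look('wrist11')
for n in('side',):
    p,_=eyes.snapshot(n);p=cv2.cvtColor(p,cv2.COLOR_RGB2BGR)
    c=p[245:340,210:360]
    cv2.imwrite(f'pics/{n}11.png',cv2.resize(c,None,fx=5,fy=5,interpolation=2))
E
```

```text
[ 0.15  1.03 -0.1 ]
t 11.65 tcp [ 0.5975 -0.2121  0.014 ] tooly 70.54 toolx [ 0.007  0.001 -1.   ] F [-3.6  1.2 23. ] w 0.0172
q6 [-0.447  0.769  1.704  0.007  0.663 -1.683]
shift [ 2.  -1.3 -1.4] world yaw -0.2 -> turn 0.2 (tool x down)
```

View pics/side11.png

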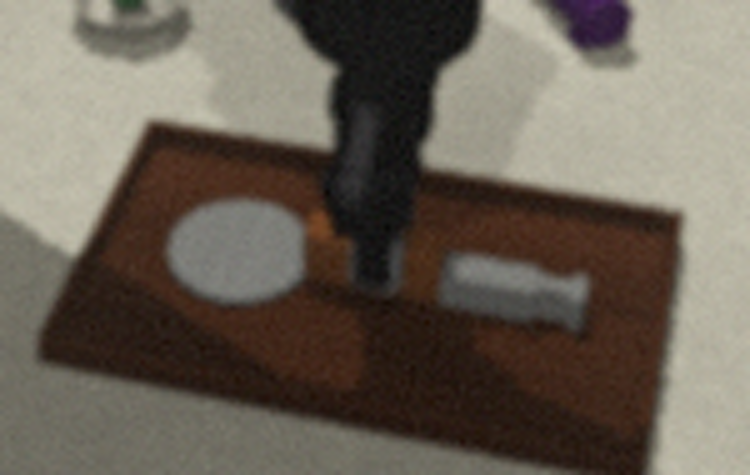

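View pics/wrist11.png

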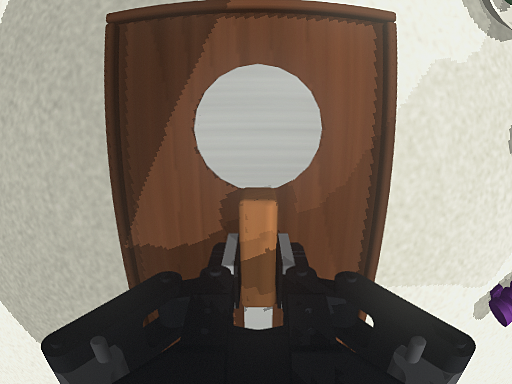

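Call:
{"name": "send_rows", "arguments": {"series": [[0,0,0,0,14],[0,0,0,0,14],[0,0,0,0,20],[0,0,0,0,26],[0,0,0,0,32],[0,0,0,0,36],[0,0,0,0,36]], "squeeze": 20}}

```text
time_s: 12.45
tcp_pos: [0.5973, -0.2121, 0.0138]
tool_rot: [0.12, 0.695, -0.119, 0.699]
wrist_force: [0.1, -0.0, 0.2]
width: 0.0362
```

```bash
python3 - <<'E'
from h import *
to([TR[0],TR[1],.15],90-19.7)
m,im,d,s=look('wrist12')
E
```

```text
t 12.45 tcp [ 0.5973 -0.2121  0.0138] tooly 70.54 toolx [ 0.006  0.002 -1.   ] F [ 0.1 -0.   0.2] w 0.0362
q6 [-0.447  0.769  1.704  0.007  0.664 -1.683]
shift [-136.2   -0.8   -0.5] world yaw -0.2 -> turn 0.2 (tool x down)
```

View pics/wrist12.png

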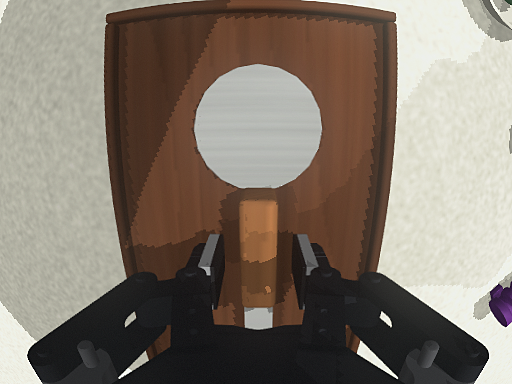

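Released: the fingers are clear of the handle on both sides, and the mirror did not move. Next I'll raise the arm.

Call:
{"name": "send_rows", "arguments": {"series": [[-12,0,0,0,36],[-35,0,0,0,36],[-70,0,0,0,36],[-110,0,0,0,36],[-150,0,0,0,36],[-190,0,0,0,36],[-200,0,0,0,36],[-200,0,0,0,36]]}}

```text
time_s: 13.3
tcp_pos: [0.5964, -0.2125, 0.2162]
tool_rot: [0.12, 0.694, -0.119, 0.7]
wrist_force: [-0.3, -0.7, 0.4]
width: 0.0361
```

```bash
python3 - <<'E'
from h import *
to([TR[0],TR[1],.2])
m,im,d,s=look('wrist13')
for n in('side',):
    p,_=eyes.snapshot(n);p=cv2.cvtColor(p,cv2.COLOR_RGB2BGR)
    cv2.imwrite(f'pics/{n}13.png',p)
    cv2.imwrite(f'pics/{n}13z.png',cv2.resize(p[150:345,210:370],None,fx=3,fy=3,interpolation=2))
E
```

```text
t 13.3 tcp [ 0.5964 -0.2125  0.2162] tooly 70.54 toolx [ 0.01 -0.   -1.  ] F [-0.3 -0.7  0.4] w 0.0361
q6 [-0.448  0.514  1.561  0.005  1.058 -1.682]
shift [16.2 -0.7 -0.7]
```

View pics/side13z.png

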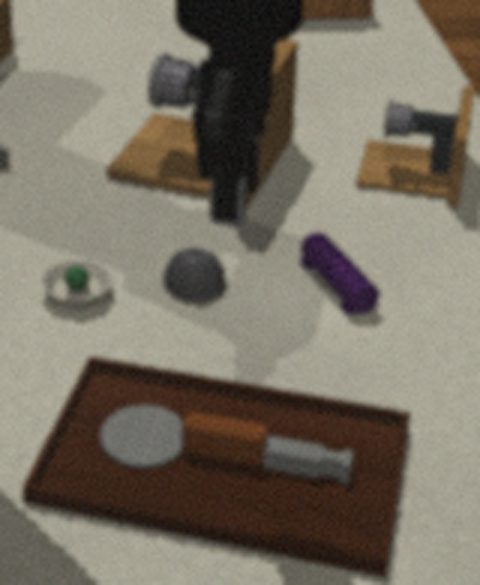

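View pics/wrist13.png

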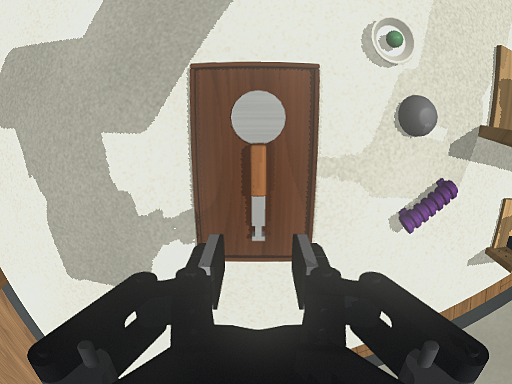

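The mirror lies flat and face up, fully inside the tray. The dish, dome and pop tube are where they were, and the arm is clear.

```bash
python3 -c "
from rig import job
print(job.sign_off())"
```

```text
the job is handed in; nothing more can be done
None
```

The job is done and handed in at about 13.4 s, well under the 51 s limit. I pushed the spring collar back with the fingers either side of the handle, at about 9 N, and the mirror popped loose. I then drew it out of the socket, carried it to the tray, set it down and let go.

- **Final views:** the side and wrist pictures show the mirror flat, face up and inside the tray walls. The gripper is about 0.2 m above it. The dish, dome and pop tube appear unmoved by eye; I did not measure them.
- **Camera disagreement:** the top and wrist cameras differed by 2–3 mm on the sideways position of the handle. I re-centred by eye in the wrist view before gripping.
- **Setting down:** contact came about 4 mm higher than I had worked out, probably because the mirror sat slightly tilted in the grip. I pressed it level over the last 2 mm, which peaked at about 23 N on the wrist, then eased off and released. It did not visibly move on release.

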